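Put the pipe stubs in order in the bench rack

TASK

Get the rack of round pipe stubs ready for welding: all four stubs must stand upright in it, one in each bay, in order of diameter with the thickest next to the pull loop and the thinnest at the other end. The thickest and the thinnest are in the rack already, but in each other's bays, and the two middle ones stand on the bench beside it. Leave the solid round bar and the square tube where they are on the bench.

Things in the scene. Friction and masses are not known exactly. Their poses are not given: they have to be found in the camera images.
- rack: Pipe rack: grey metal tray fixed to the bench, 283 x 73 mm, 12 mm high; 3 mm walls and floor; four bays in a row, each 67 mm square, 70 mm apart, so grip across the row. A flat bar loop (pull loop, 44 mm wide, 28 mm out) sticks out of one end. Origin: centre of underside, on the bench (z = 0); y runs along the row towards the loop, z up. Bay centres: x = 0, y = +105 (by the loop), +35, -35, -105 mm.
- pipe50_mid (a point): Round steel pipe stub with an open bore, 50 mm outside diameter, 4 mm wall, 70 mm tall, standing upright, 0.1 to 0.45 kg. The point is at its centre, half-way up (35 mm above what it stands on; 38 mm above the bench when in the rack); z along the pipe. At the start it stands in the rack's bay furthest from the pull loop.
- pipe42_mid (a point): Round steel pipe stub with an open bore, 42 mm outside diameter, 4 mm wall, 70 mm tall, standing upright, 0.1 to 0.45 kg. The point is at its centre, half-way up (35 mm above what it stands on; 38 mm above the bench when in the rack); z along the pipe. At the start it stands on the bench beside the rack.
- pipe34_mid (a point): Round steel pipe stub with an open bore, 34 mm outside diameter, 4 mm wall, 70 mm tall, standing upright, 0.1 to 0.45 kg. The point is at its centre, half-way up (35 mm above what it stands on; 38 mm above the bench when in the rack); z along the pipe. At the start it stands on the bench beside the rack.
- pipe26_mid (a point): Round steel pipe stub with an open bore, 26 mm outside diameter, 4 mm wall, 70 mm tall, standing upright, 0.1 to 0.45 kg. The point is at its centre, half-way up (35 mm above what it stands on; 38 mm above the bench when in the rack); z along the pipe. At the start it stands in the rack's bay next to the pull loop.
- bar42_mid (a point): Look-alike: solid round steel bar, 42 mm diameter, 70 mm tall, standing on the bench, flat closed top without a bore. The point is at its centre, half-way up. It stays where it is.
- square40_mid (a point): Look-alike: square steel tube, 40 mm wide, 4 mm wall, 70 mm tall, standing on the bench. The point is at its centre, half-way up. It stays where it is.
Things that resemble listed ones, but are neither listed nor needed, are in the scene too. Leave any black, orange or turquoise look-alike of the part that bears pipe42_mid alone.

How it is judged (in metres and radians):
At the end, for the whole second after the job is handed in: Counted from the pull loop, the 50, 42, 34 and 26 mm round pipes stand in bays 1 to 4: within 30 mm of the bay's centre along and across, on the floor within 5 mm, upright within 0.08 rad, under 0.02 m/s, released; the solid bar and square tube within 20 mm of their start (y of pipe50_mid in the frame of rack between 0.075 and 0.135 m and x of pipe50_mid in the frame of rack between -0.03 and 0.03 m and z of pipe50_mid in the frame of rack between 0.033 and 0.043 m and angle between each of pipe50_mid, pipe42_mid, pipe34_mid, pipe26_mid's own z axis and vertical below 0.08 rad and linear speed of each of pipe50, pipe42, pipe34, pipe26 below 0.02 m/s and y of pipe42_mid in the frame of rack between 0.005 and 0.065 m and x of pipe42_mid in the frame of rack between -0.03 and 0.03 m and z of pipe42_mid in the frame of rack between 0.033 and 0.043 m and y of pipe34_mid in the frame of rack between -0.065 and -0.005 m and x of pipe34_mid in the frame of rack between -0.03 and 0.03 m and z of pipe34_mid in the frame of rack between 0.033 and 0.043 m and y of pipe26_mid in the frame of rack between -0.135 and -0.075 m and x of pipe26_mid in the frame of rack between -0.03 and 0.03 m and z of pipe26_mid in the frame of rack between 0.033 and 0.043 m and distance of each of bar42_mid, square40_mid from where it was at the start of the episode below 0.02 m); the robot touches nothing.
It fails at once if the solid bar was moved more than 20 mm (distance of bar42_mid from where it was at the start of the episode above 0.02 m).
It fails at once if the square tube was moved more than 20 mm (distance of square40_mid from where it was at the start of the episode above 0.02 m).
It also fails if it takes over 106 s, if anything falls off the work surface, if the arm or the gripper's body presses on something with over 40 N, if the wrist force passes 120 N, or if a joint passes its speed limit or range.

ROBOT

A 6-joint arm with a two-finger parallel gripper is mounted at the origin on the work surface. World frame = base frame: x ahead of the robot, y to its left, z up, the work surface at z = 0. Lengths are in mm, angles in rad, forces in N, time in s.
With the tool pointing down it reaches from about 350 to 975 mm from the base axis. Payload 7.1 kg.
Tool frame: the origin (TCP) lies at the very end of the fingers, on their centre line; the grasp point (between the pads) lies 19 mm behind it; x points along the fingers, z is the direction in which the jaws open and shut, and the axes are right-handed (so a half turn about x gives the same grasp; the last joint's range is limited). The gripper opens to 88 mm and grips with 3 to 60 N. Pads are 20 mm wide; open, the fingers measure 115 mm over their backs; the gripper's body (75 mm by 178 mm) begins 61 mm behind the grasp point.
Start: joints at [-1.165, 0.423, 1.63, -0, 1.089, -0.019], TCP at [257.602, -569.426, 222.675] pointing down, gripper open.
Joint ranges: [-3, 3], [-0.9, 2.11], [0.09, 2.58], [-1.31, 4.45], [0.11, 2.69], [-2.54, 2.54]. Speed limits (rad/s): [2.39, 2.39, 3.01, 3.14, 3.14, 3.14].

INTERFACE

Orientations are given as a rotation vector (axis times angle).
In Python, from workcell import * gives the robot as it stands.
- The arm moves only by the shell command python3 -m crank 'ROWS'. ROWS is JSON, a list of rows, each a list of 3 entries, a list of its own where there are three numbers: the shift along the tool's x, y, z in cm, then the turn, a rotation vector about the tool's x, y, z in degrees, then the finger opening in cm, from 0 to 8.78. In form: [[[dx, dy, dz], [rx, ry, rz], claw], ...]. A call has 1 to 5 rows; each row shifts and turns the commanded pose from where the row before left it, along the tool's axes as they then stand; what a row does not reach is not made up. A row lasts 1/8 s, in which the tool goes at most 62.5 mm and 10.7 degrees, less where a joint would pass 70% of its speed; a pose out of reach is approached as far as the arm can. A call with a gripper value outside its range is refused whole. The fingers move at their own pace and stop on an object; the grip force is fixed at half the most. Time passes only in rows, so rows that do not move let the fingers close. It gives the time, the measured TCP pose, the force and the opening at its end, in the units of the state.
- get_obs(): the state, without advancing time (a new reading comes with each control period).
- get_image(name): name is "scene" or "top" or "wrist"; returns a dict with "pixels" (400x640x3 uint8, red, green, blue), "mtx" (3x3 intrinsics, pixels), "view" (4x4, takes a point from world to camera coordinates). Camera axes: x right, y down, z forward; pixel columns grow to the right and rows downward; lengths in mm; the calibration is good to about 2 mm. A picture is of the moment at which its call begins. There is no depth.
- close_job(): hands the job in, once; it reports no verdict.
The state is a dict: "t": time; "qpos": joint angles; "qvel": joint speeds; "joint_torque": joint torques, N m; "ee_pos": TCP position; "orientation": TCP orientation; "ft_force": force on the tool from outside, world axes, zero at the start; "moment": the same for the moment, N m; "width": finger opening in mm.
Only numpy, scipy, OpenCV 4.12 (cv2) and the standard library are available. Lean on these libraries where they do the work, as an engineer would, in place of code of your own. Each camera call takes 0.05 s, during which the arm holds its last target.

## Working session

There is one attempt and no reset: what is moved stays moved. The work goes in short steps, Python scripts to look and compute and a shell command to move; the robot and the scene stay as the last step left them, time stands still between calls to the robot, and variables do not carry over. Pictures are saved under pics/ and viewed, and the job is handed in when it is done.

```bash
ls; mkdir -p pics; python3 - <<'E'
from workcell import *
import cv2
print(get_obs())
for n in ["scene","top","wrist"]:
    im=get_image(n); cv2.imwrite(f"pics/{n}0.png",im["pixels"][:,:,::-1]); print(n,im["mtx"].tolist(),im["view"].round(3).tolist())
E
```

```text
pics
{'t': 0.0, 'qpos': array([-1.16503509e+00,  4.23836611e-01,  1.63069335e+00,  1.36580974e-05,
        1.08860820e+00, -1.90033800e-02]), 'qvel': array([-5.52149449e-04,  3.11490963e-04, -1.26764882e-04, -6.92606565e-04,
        3.22230317e-05,  4.95954279e-04]), 'joint_torque': array([-6.02395812e-03, -5.44641101e+01, -2.73672295e+01,  6.40985160e-02,
        2.29363289e-02, -9.21418427e-05]), 'ee_pos': array([ 257.36883459, -568.93054707,  221.90303041]), 'orientation': array([ 0.89176935,  1.38201922, -0.89033543]), 'ft_force': array([-0.07219722,  0.42567849, -0.84514156]), 'moment': array([-0.01319211, -0.00481103, -0.0093989 ]), 'width': 87.49639934542434}
scene [[364.59827388666656, 0.0, 313.22955408807974], [0.0, 364.59827388666656, 199.35561370366418], [0.0, 0.0, 1.0]] [[-0.253, 0.967, -0.005, 167.791], [0.832, 0.215, -0.511, -436.784], [-0.493, -0.133, -0.86, 1119.814], [0.0, 0.0, 0.0, 1.0]]
top [[423.1950207709052, 0.0, 311.2985345351863], [0.0, 423.1950207709052, 203.2391195302693], [0.0, 0.0, 1.0]] [[0.01, -1.0, 0.018, -39.577], [-0.994, -0.012, -0.111, 552.63], [0.111, -0.017, -0.994, 865.944], [0.0, 0.0, 0.0, 1.0]]
wrist [[289.66586521405173, 0.0, 324.6646000052198], [0.0, 289.66586521405173, 198.23635044315063], [0.0, 0.0, 1.0]] [[0.412, -0.911, -0.001, -623.78], [-0.882, -0.4, 0.249, -29.166], [-0.227, -0.101, -0.969, 390.443], [0.0, 0.0, 0.0, 1.0]]
```

View pics/top0.png

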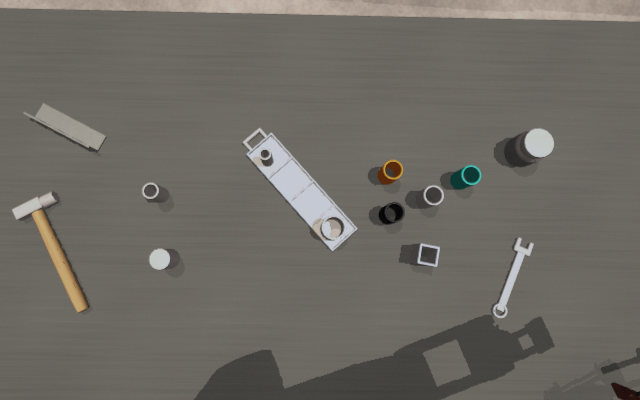

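View pics/scene0.png

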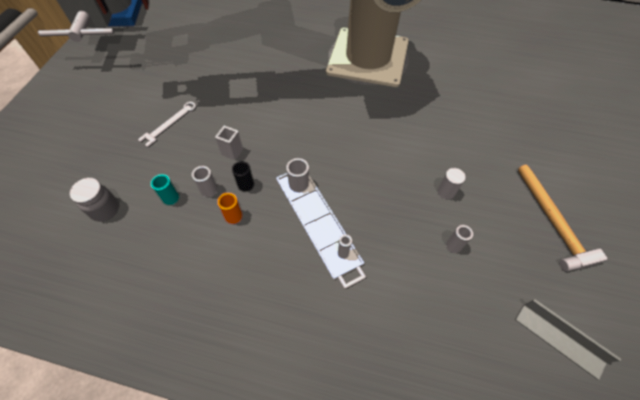

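View pics/wrist0.png

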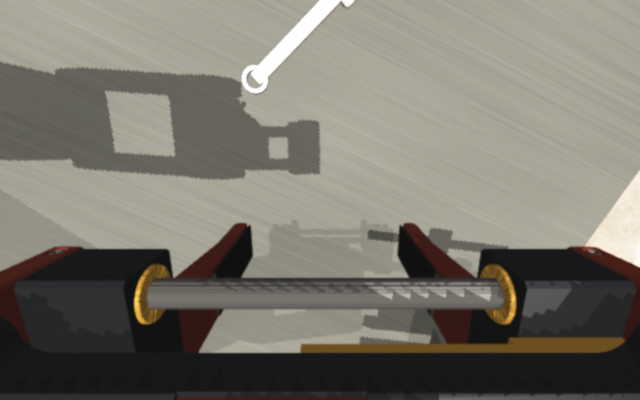

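```bash
python3 - <<'E'
import cv2,numpy as np
im=cv2.imread("pics/top0.png")
a=cv2.resize(im[110:270,230:510],None,fx=2.8,fy=2.8,interpolation=cv2.INTER_CUBIC);cv2.imwrite("pics/c1.png",a)
b=cv2.resize(im[170:280,130:190],None,fx=5,fy=5,interpolation=cv2.INTER_CUBIC);cv2.imwrite("pics/c2.png",b)
E
```

```text
(no output)
```

View pics/c1.png

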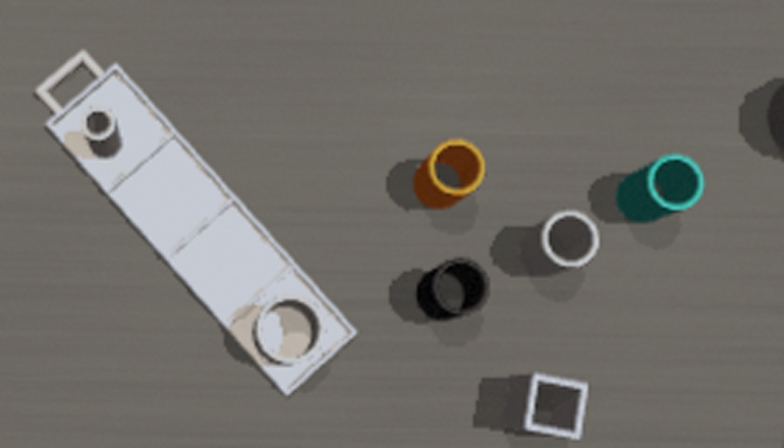

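View pics/c2.png

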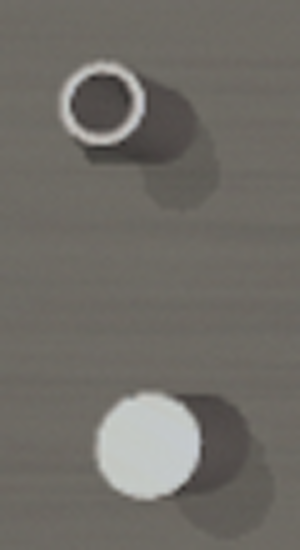

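```bash
cat > h.py <<'E'
from workcell import *
import numpy as np,cv2
from scipy.spatial.transform import Rotation as R
def ray(im,u,v,z):
    K=im["mtx"];V=np.array(im["view"]);Rm=V[:3,:3];t=V[:3,3]
    c=-Rm.T@t; d=Rm.T@np.linalg.inv(K)@np.array([u,v,1.]); s=(z-c[2])/d[2]; return c+s*d
def proj(im,p):
    V=np.array(im["view"]);q=im["mtx"]@(V[:3,:3]@np.asarray(p,float)+V[:3,3]);return q[:2]/q[2]
E
python3 - <<'E'
from h import *
im=get_image("top")
def c1(x,y): return ((x+.5)/2.8-.5+230,(y+.5)/2.8-.5+110)
P={}
for n,p,z in [("p26",c1(98,123),73),("p50",c1(288,331),73),("p42",c1(571,239),70),("p34",(150.1,190.3),70),("orange",c1(457,167),70),("black",c1(460,287),70),("turq",c1(676,182),70),("sq",c1(556,405),70),("bar",(159.3,258.9),70)]:
    P[n]=ray(im,*p,z);print(n,P[n].round(1),np.round(p,1))
k=[ray(im,*c1(*q),12)[:2] for q in [(117,65),(46,124),(355,331),(288,394)]]
k=np.array(k);print(k.round(1)); c=k.mean(0); L=(k[0]+k[1])/2-(k[2]+k[3])/2; print("c",c,"len",np.linalg.norm(L),np.linalg.norm(k[0]-k[1]),"ang",np.degrees(np.arctan2(L[1],L[0])))
y=L/np.linalg.norm(L)
for b in (105,35,-35,-105): print(b,(c+b*y).round(1))
# diameters
g=cv2.cvtColor(im["pixels"],cv2.COLOR_RGB2GRAY)
for n,s in [("p42",(433.5,195)),("p34",(150,190)),("bar",(159,259)),("sq",(428,254))]:
    x0,y0=int(s[0])-18,int(s[1])-18; m=cv2.resize(g[y0:y0+36,x0:x0+36],None,fx=4,fy=4,interpolation=cv2.INTER_CUBIC)
    cs,_=cv2.findContours((m>140).astype(np.uint8),0,1); cc=max(cs,key=cv2.contourArea)
    e=cv2.fitEllipse(cc); u=(e[0][0]+.5)/4-.5+x0; v=(e[0][1]+.5)/4-.5+y0
    a=ray(im,u-e[1][0]/8,v,70);b=ray(im,u+e[1][0]/8,v,70); print(n,ray(im,u,v,70).round(1),np.linalg.norm(a-b).round(1),np.round(e[1],1))
print("scene check")
im2=get_image("scene")
for n in P: print(n,proj(im2,P[n]).round(1))
o=get_obs();Rm=R.from_rotvec(o["orientation"]).as_matrix();print(Rm.round(3))
E
```

```text
p26 [649.2  63.3  73. ] [264.7 153.6]
p50 [499. -76.  73.] [332.5 227.9]
p42 [ 568.5 -282.6   70. ] [433.6 195. ]
p34 [571.1 292.9  70. ] [150.1 190.3]
orange [ 620.7 -199.8   70. ] [392.9 169.3]
black [ 532.4 -200.9   70. ] [394.  212.2]
turq [ 611.7 -361.1   70. ] [471.1 174.7]
sq [ 448.1 -269.1   70. ] [428.2 254.3]
bar [434.  267.7  70. ] [159.3 258.9]
[[ 710.    55.3]
 [ 661.9  109.7]
 [ 502.8 -131.8]
 [ 454.1  -80.4]]
c [582.2148788 -11.7963841] len 280.368621451814 72.6015601624573 ang 42.27859980984597
105 [659.9  58.8]
35 [608.1  11.7]
-35 [556.3 -35.3]
-105 [504.5 -82.4]
p42 [ 569.1 -282.2   70. ] 40.2 [78.4 81.7]
p34 [571.4 293.5  70. ] 32.2 [64.2 67.3]
bar [434.4 268.2  70. ] 40.5 [82.1 85.5]
sq [ 447.6 -269.4   70. ] 46.7 [92.4 95.9]
scene check
p26 [345.5 239.4]
p50 [298.8 166. ]
p42 [201.8 172.5]
p34 [464.3 231.9]
orange [227.8 199.9]
black [241.7 167.2]
turq [161.  180.8]
sq [227.2 133.7]
bar [455.7 175.2]
[[-0.     0.911  0.412]
 [ 0.001  0.412 -0.911]
 [-1.     0.    -0.001]]
```

Candidates for pipe42 (top pixels):
- grey open tube (434,195)
- orange (393,169), black (394,212) and turquoise (471,175) tubes
- solid bar (159,259), which has a closed top
- square tube (428,254)

I choose the grey tube at (434,195): it is round, has an open bore and measures about 41 mm. The crop confirms it. Pipe34 is the tube at (150,190). In the rack, pipe26 is by the loop at (265,154) and pipe50 is at the far end at (332,228).

Plan: 50→bay 2 (temporary), 26→bay 4, 50→bay 1, 42→bay 2, 34→bay 3, with the jaw axis across the row throughout.

```bash
cat > d.py <<'E'
import sys
from h import *
o=get_obs();Rm=R.from_rotvec(o["orientation"]).as_matrix();p=o["ee_pos"]
jaw=np.degrees(np.arctan2(Rm[1,2],Rm[0,2]))
print("t",o["t"],"p",p.round(1),"jaw",jaw.round(2),"tilt",np.degrees(np.arccos(-Rm[2,0])).round(2),"w",round(o["width"],1),"F",o["ft_force"].round(1),"q6",o["qpos"][5].round(2))
if len(sys.argv)>3:
    T=np.array([float(a) for a in sys.argv[1:4]])
    print("shift cm",(Rm.T@(T-p)/10).round(2))
E
python3 -m crank '[[[0,0,0],[-9,0,0],8.0],[[0,0,0],[-9,0,0],8.0],[[0,0,0],[0,0,0],8.0]]'; python3 d.py 499 -76 150
```

```text
t: 0.62
ee_pos: [257.6, -569.3, 222.5]
orientation: [0.651, 1.471, -0.651]
ft_force: [-0.2, -0.4, 0.7]
width: 79.8
t 0.625 p [ 257.6 -569.3  222.5] jaw -47.74 tilt 0.02 w 79.8 F [-0.2 -0.4  0.7] q6 -0.33
shift cm [  7.26  51.04 -20.28]
```

```bash
python3 -m crank '[[[0.5,5.1,-2.02],[0,0,0],8.0],[[0.5,5.1,-2.02],[0,0,0],8.0],[[0.5,5.1,-2.02],[0,0,0],8.0],[[0.5,5.1,-2.02],[0,0,0],8.0],[[0.5,5.1,-2.02],[0,0,0],8.0]]' | head -3; python3 -m crank '[[[0.5,5.1,-2.02],[0,0,0],8.0],[[0.5,5.1,-2.02],[0,0,0],8.0],[[0.5,5.1,-2.02],[0,0,0],8.0],[[0.5,5.1,-2.02],[0,0,0],8.0],[[0.5,5.1,-2.02],[0,0,0],8.0]]' | head -3;python3 -m crank '[[[0,0,0],[0,0,0],8.0]]' | head -2; python3 d.py 499 -76 125
python3 - <<'E'
from h import *
im=get_image("wrist");cv2.imwrite("pics/w1.png",im["pixels"][:,:,::-1])
im2=get_image("scene");cv2.imwrite("pics/s1.png",im2["pixels"][:,:,::-1])
print(proj(im,[499,-76,73]))
E
```

```text
t: 1.25
ee_pos: [378.7, -321.6, 197.7]
orientation: [0.653, 1.47, -0.653]
t: 1.88
ee_pos: [499.3, -74.9, 172.7]
orientation: [0.653, 1.47, -0.653]
t: 2.0
ee_pos: [499.7, -73.7, 172.5]
t 2.0 p [499.7 -73.7 172.5] jaw -47.58 tilt 0.02 w 80.1 F [-0.9 -0.4  0.5] q6 0.66
shift cm [ 4.75 -0.2   0.12]
[325.99922681 202.05049377]
```

View pics/w1.png

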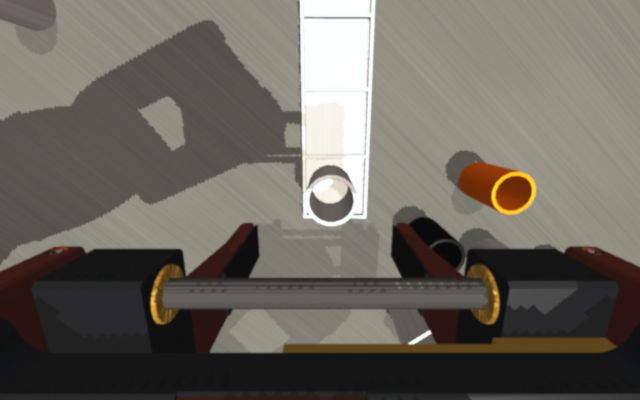

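```bash
python3 - <<'E'
from h import *
a=cv2.imread("pics/w1.png");cv2.imwrite("pics/w1c.png",cv2.resize(a[140:240,280:400],None,fx=6,fy=6,interpolation=cv2.INTER_CUBIC))
im=get_image("wrist")
for c in [(303,218,12),(367,218,12),(302,16,12),(374,16,12)]: print(ray(im,*c).round(1))
E
python3 d.py
```

```text
[453.1 -83.1  12. ]
[ 503.6 -138.6   12. ]
[610.8  56.5  12. ]
[658.9   3.7  12. ]
t 2.15 p [498.2 -77.  172.7] jaw -47.75 tilt 0.02 w 80.0 F [ 1.1 -0.2 -0.4] q6 0.66
```

View pics/w1c.png

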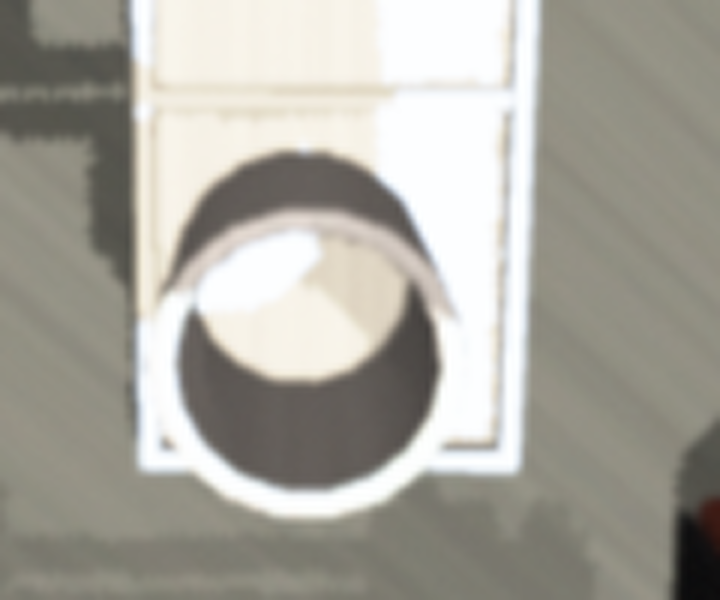

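```bash
python3 - <<'E'
from h import *
im=get_image("wrist");print(ray(im,331.5,200.3,73).round(1))
E
python3 d.py 499.5 -77.5 90; sed -n 1,3p /dev/null
```

```text
[502.1 -82.   73. ]
t 2.2 p [498.1 -77.4 172.7] jaw -47.79 tilt 0.01 w 79.9 F [-0.1 -0.1 -0.3] q6 0.66
shift cm [8.27 0.1  0.1 ]
```

View pics/s1.png

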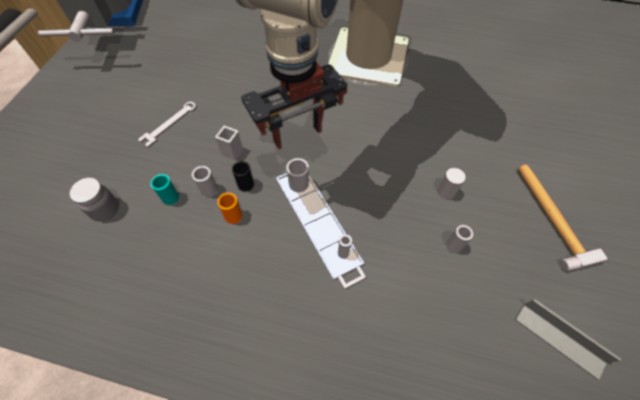

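```bash
python3 - <<'E'
from h import *
a=cv2.imread("pics/s1.png");cv2.imwrite("pics/s1c.png",cv2.resize(a[150:290,260:380],None,fx=5,fy=4,interpolation=cv2.INTER_CUBIC))
E
python3 -m crank '[[[3,0.05,0.1],[0,0,0],8.0],[[3,0.05,0.1],[0,0,0],8.0],[[0,0,0],[0,0,0],8.0]]' | head -2
```

```text
t: 2.58
ee_pos: [498.7, -78.4, 111.3]
```

View pics/s1c.png

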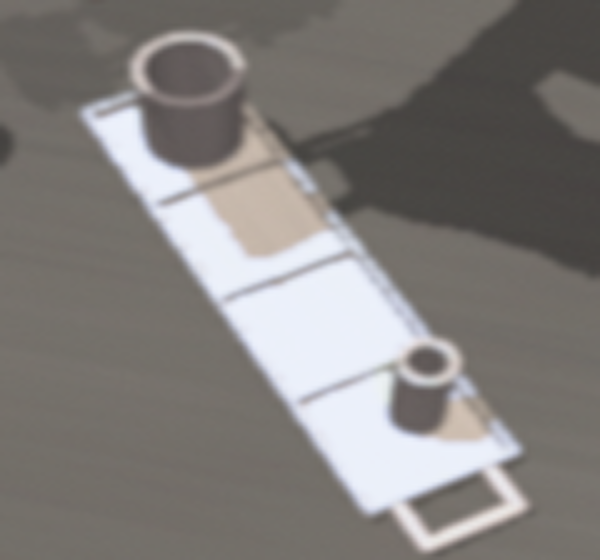

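```bash
python3 - <<'E'
from h import *
im=get_image("scene");print(ray(im,297.4,166.6,73).round(1),ray(im,345.6,239.9,73).round(1))
for c in [(83,112),(520,450),(370,515)]: print(ray(im,260+c[0]/5,150+c[1]/4,12).round(1))
E
python3 d.py 499.5 -78.5 33
```

```text
[501.3 -78.8  73. ] [650.3  63.8  73. ]
[ 504.6 -132.6   12. ]
[663.2 110.6  12. ]
[713.5  57.4  12. ]
t 2.625 p [499.7 -78.4 112.4] jaw -47.81 tilt 0.11 w 79.6 F [-0.1  0.4  0.6] q6 0.66
shift cm [ 7.94 -0.01 -0.  ]
```

```bash
python3 -m crank '[[[3,0.05,0.05],[0,0,0],8.0],[[3,0,0],[0,0,0],8.0],[[1.9,0,0],[0,0,0],8.0],[[0,0,0],[0,0,0],4.5],[[0,0,0],[0,0,0],4.5]]';python3 -m crank '[[[0,0,0],[0,0,0],4.5],[[0,0,0],[0,0,0],4.5],[[0,0,0],[0,0,0],4.5]]' | tail -2; python3 d.py
```

```text
t: 3.25
ee_pos: [502.3, -78.0, 35.0]
orientation: [0.651, 1.469, -0.65]
ft_force: [-0.2, 0.8, 0.0]
width: 63.7
ft_force: [-0.4, -1.3, 7.0]
width: 50.4
t 3.625 p [502.5 -77.9  34.9] jaw -47.65 tilt 0.16 w 50.4 F [-0.4 -1.3  7. ] q6 0.66
```

```bash
python3 -m crank '[[[-2.5,0,0],[0,0,0],4.0],[[-2.5,0,0],[0,0,0],4.0],[[0,0,0],[0,0,0],4.0]]'|tail -2;python3 d.py 609.4 11.5 85
```

```text
ft_force: [0.1, 0.1, -4.4]
width: 50.3
t 4.0 p [502.2 -77.6  85. ] jaw -47.66 tilt 0.17 w 50.3 F [ 0.1  0.1 -4.4] q6 0.66
shift cm [ 0.02 13.92  0.64]
```

```bash
python3 -m crank '[[[0,4.6,0.2],[0,0,0],4.0],[[0,4.6,0.2],[0,0,0],4.0],[[0,4.7,0.2],[0,0,0],4.0],[[0,0,0],[0,0,0],4.0],[[2.0,0,0],[0,0,0],4.0]]'|tail -2;python3 d.py 609.4 11.5 35
python3 - <<'E'
from h import *
a=[get_image(n)["pixels"][:,:,::-1] for n in ("top","scene","wrist")]
c=[cv2.resize(a[0][110:260,230:370],(400,428)),cv2.resize(a[1][140:290,260:400],(400,428))]
cv2.imwrite("pics/p2.png",np.hstack(c)); cv2.imwrite("pics/p2w.png",a[2])
E
```

```text
ft_force: [-0.3, -0.3, -4.6]
width: 50.4
t 4.625 p [607.9  11.8  62.8] jaw -47.63 tilt 0.02 w 50.4 F [-0.3 -0.3 -4.6] q6 0.83
shift cm [2.78 0.09 0.12]
```

View pics/p2.png

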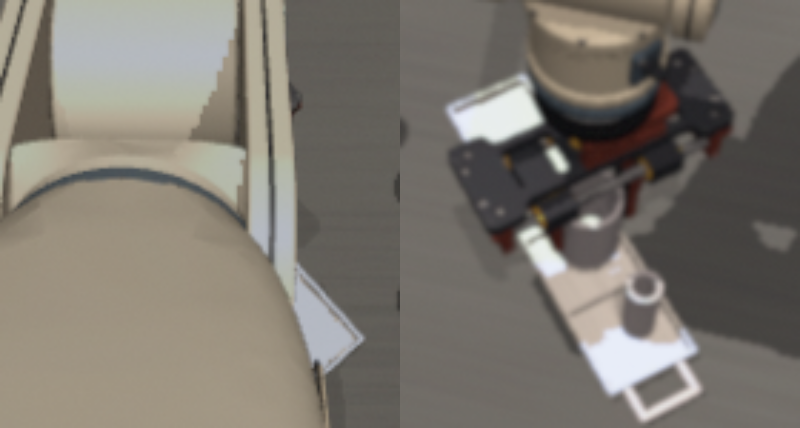

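View pics/p2w.png

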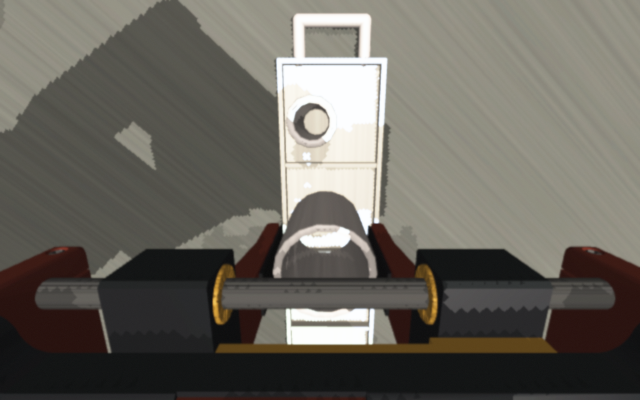

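```bash
python3 - <<'E'
from h import *
im=get_image("wrist"); o=get_obs();Rm=R.from_rotvec(o["orientation"]).as_matrix()
for n,u,v,z in [("endL",276,59,12),("endR",387,59,12),("div12",331,165,12),("div23",331,322,12),("p26",311.5,121,73)]:
    p=ray(im,u,v,z);print(n,p.round(1),(Rm.T@(p-o["ee_pos"])).round(1))
E
```

```text
endL [665. 110.  12.] [ 49.9 110.3 -33.5]
endR [715.1  54.9  12. ] [ 49.7 110.2  40.9]
div12 [637.4  34.4  12. ] [50.  38.9  3.8]
div23 [538.9 -56.2  12. ] [ 50.3 -94.9   4.6]
p26 [652.7  63.3  73. ] [-11.1  69.6  -7.4]
```

```bash
python3 -m crank '[[[1.2,0.3,0.3],[0,0,0],4.0],[[1.2,0,0],[0,0,0],4.0],[[0,0,0],[0,0,0],4.0]]'|tail -3;python3 d.py 610.4 11.1 34
```

```text
orientation: [0.649, 1.474, -0.651]
ft_force: [0.5, -0.2, -4.4]
width: 50.1
t 5.2 p [611.3  11.4  38.3] jaw -47.67 tilt 0.14 w 50.1 F [ 0.5 -0.2 -4.4] q6 0.83
shift cm [ 0.43 -0.08 -0.04]
```

```bash
python3 -m crank '[[[0.2,0,0],[0,0,0],4.0],[[0.1,0,0],[0,0,0],4.0],[[0,0,0],[0,0,0],4.0]]'|tail -3;python3 d.py 610.4 11.1 34
```

```text
orientation: [0.65, 1.471, -0.65]
ft_force: [-1.2, -0.1, -4.1]
width: 50.1
t 5.575 p [612.4  11.6  36.9] jaw -47.66 tilt 0.02 w 50.1 F [-1.2 -0.1 -4.1] q6 0.83
shift cm [ 0.29 -0.18 -0.1 ]
```

```bash
python3 -m crank '[[[0.1,0,0],[0,0,0],4.0],[[0.1,0,0],[0,0,0],4.0],[[0,0,0],[0,0,0],4.0]]'|tail -3;python3 d.py 610.4 11.1 34
```

```text
orientation: [0.65, 1.471, -0.65]
ft_force: [-1.6, -0.8, -0.0]
width: 50.4
t 5.95 p [612.5  11.6  35. ] jaw -47.66 tilt 0.02 w 50.4 F [-1.6 -0.8 -0. ] q6 0.83
shift cm [ 0.1  -0.18 -0.1 ]
```

```bash
python3 -m crank '[[[0,0,0],[0,0,0],7.5],[[0,0,0],[0,0,0],7.5],[[0,0,0],[0,0,0],7.5],[[-3,0,0],[0,0,0],7.5],[[-3.5,0,0],[0,0,0],6.5]]'|tail -3;python3 -m crank '[[[0,0,0],[0,0,0],6.5]]'|tail -1;python3 d.py 651 63.3 100
python3 - <<'E'
from h import *
im=get_image("wrist");cv2.imwrite("pics/w3.png",im["pixels"][:,:,::-1])
E
```

```text
orientation: [0.649, 1.473, -0.651]
ft_force: [0.6, -0.2, 0.2]
width: 68.4
width: 65.4
t 6.7 p [614.5  11.5 102.4] jaw -47.66 tilt 0.31 w 65.4 F [ 0.8  0.6 -0.9] q6 0.83
shift cm [ 0.26  6.19 -1.37]
```

View pics/w3.png

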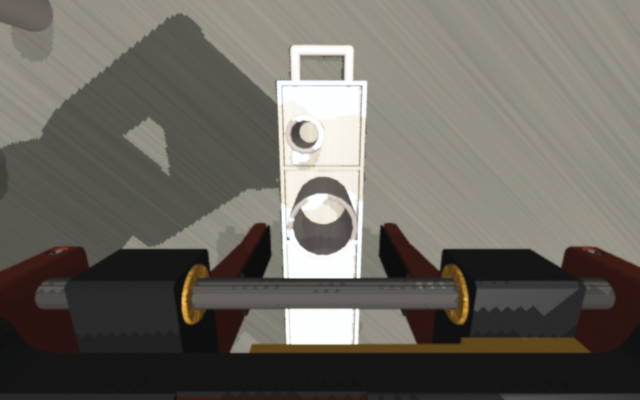

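```bash
python3 - <<'E'
from h import *
im=get_image("wrist");print(ray(im,304.5,133,73))
E
python3 -m crank '[[[0,3.1,-0.65],[0,0,0],6.5],[[0,3.1,-0.65],[0,0,0],6.5],[[0,0,0],[0,0,0],6.0]]'|tail -1;python3 d.py 651 63.5 34
python3 - <<'E'
from h import *
im=get_image("wrist");cv2.imwrite("pics/w4.png",im["pixels"][:,:,::-1])
E
```

```text
[651.27536802  63.76219792  73.        ]
width: 60.9
t 7.175 p [649.5  64.3  98.1] jaw -47.55 tilt 0.08 w 60.9 F [ 0.1 -0.9 -0. ] q6 0.91
shift cm [6.41 0.07 0.16]
```

View pics/w4.png

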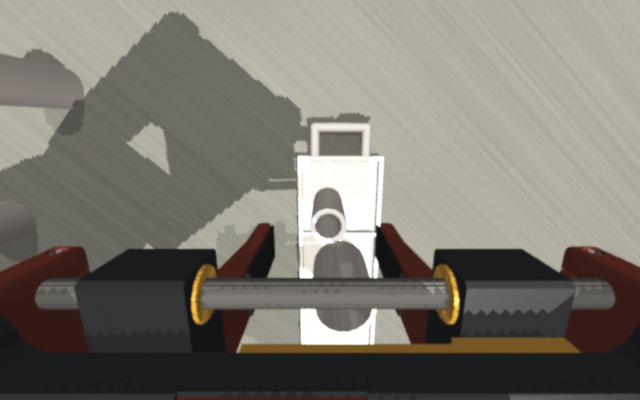

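```bash
python3 -m crank '[[[2.2,0.05,0.15],[0,0,0],6.0],[[2.2,0,0],[0,0,0],6.0],[[2.0,0,0],[0,0,0],6.0],[[0,0,0],[0,0,0],6.0],[[0,0,0],[0,0,0],2]]'|tail -2;python3 d.py 651 63.5 34;python3 -m crank '[[[0,0,0],[0,0,0],2],[[0,0,0],[0,0,0],2],[[0,0,0],[0,0,0],2],[[0,0,0],[0,0,0],2]]'|tail -2; python3 d.py 651 63.5 34
```

```text
ft_force: [0.3, -0.1, 0.9]
width: 53.1
t 7.85 p [651.   62.   35.6] jaw -47.67 tilt 0.0 w 53.1 F [ 0.3 -0.1  0.9] q6 0.91
shift cm [ 0.16  0.1  -0.11]
ft_force: [-1.0, 0.0, 3.5]
width: 25.7
t 8.35 p [651.2  62.2  36.2] jaw -47.66 tilt 0.05 w 25.7 F [-1.   0.   3.5] q6 0.91
shift cm [ 0.22  0.07 -0.11]
```

```bash
python3 -m crank '[[[-3.2,0,0],[0,0,0],1.5],[[-3.2,0,0],[0,0,0],1.5],[[-3.2,0,0],[0,0,0],1.5],[[0,0,0],[0,0,0],1.5]]'|tail -2;python3 d.py 506.8 -83.2 126
```

```text
ft_force: [0.7, 0.4, -1.7]
width: 25.5
t 8.85 p [652.4  62.3 134. ] jaw -47.66 tilt 0.27 w 25.5 F [ 0.7  0.4 -1.7] q6 0.91
shift cm [  0.72 -20.56   0.94]
```

```bash
python3 -m crank '[[[0,-5.1,0.24],[0,0,0],1.5],[[0,-5.1,0.24],[0,0,0],1.5],[[0,-5.1,0.24],[0,0,0],1.5],[[0,-5.2,0.2],[0,0,0],1.5],[[0,0,0],[0,0,0],1.5]]'|tail -2;python3 -m crank '[[[3.0,0,0],[0,0,0],1.5],[[3.0,0,0],[0,0,0],1.5],[[0,0,0],[0,0,0],1.5]]'|tail -2;python3 d.py 506.8 -83.2 38
python3 - <<'E'
from h import *
im=get_image("wrist");cv2.imwrite("pics/w5.png",im["pixels"][:,:,::-1])
E
```

```text
ft_force: [0.4, 1.6, -1.6]
width: 26.1
ft_force: [0.5, -0.6, -2.0]
width: 26.1
t 9.85 p [503.9 -81.9  69.2] jaw -47.63 tilt 0.3 w 26.1 F [ 0.5 -0.6 -2. ] q6 0.65
shift cm [3.12 0.14 0.3 ]
```

View pics/w5.png

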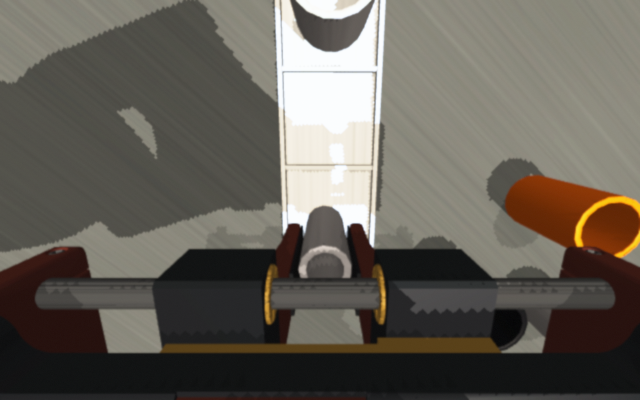

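```bash
python3 -m crank '[[[1.4,0.15,0.3],[0,0,0],1.5],[[1.3,0,0],[0,0,0],1.5],[[0.2,0,0],[0,0,0],1.5],[[0,0,0],[0,0,0],1.5]]'|tail -2;python3 d.py 506.8 -83.2 36
```

```text
ft_force: [0.2, 0.6, -2.1]
width: 25.8
t 10.4 p [508.5 -83.9  42.5] jaw -47.66 tilt 0.02 w 25.8 F [ 0.2  0.6 -2.1] q6 0.65
shift cm [ 0.65 -0.07 -0.17]
```

```bash
python3 -m crank '[[[0.4,0,0],[0,0,0],1.5],[[0.1,0,0],[0,0,0],1.5],[[0,0,0],[0,0,0],1.5]]'|tail -2;python3 d.py 506.8 -83.2 36;python3 -m crank '[[[0.1,0,0],[0,0,0],1.5],[[0,0,0],[0,0,0],1.5]]'|tail -2;python3 d.py
```

```text
ft_force: [-0.6, 0.6, -2.8]
width: 26.0
t 10.775 p [508.6 -84.   37.7] jaw -47.66 tilt 0.0 w 26.0 F [-0.6  0.6 -2.8] q6 0.65
shift cm [ 0.17 -0.08 -0.18]
ft_force: [0.8, -0.4, -1.2]
width: 25.5
t 11.025 p [508.6 -84.   36.7] jaw -47.66 tilt 0.0 w 25.5 F [ 0.8 -0.4 -1.2] q6 0.65
```

```bash
python3 -m crank '[[[0.1,0,0],[0,0,0],1.5],[[0,0,0],[0,0,0],1.5]]'|tail -2;python3 d.py; python3 -m crank '[[[0,0,0],[0,0,0],5],[[0,0,0],[0,0,0],5],[[0,0,0],[0,0,0],5],[[0,0,0],[0,0,0],5],[[-3,0,0],[0,0,0],8]]'|tail -1;python3 -m crank '[[[-4,0,0],[0,0,0],8],[[0,0,0],[0,0,0],8]]'|tail -1;python3 d.py 611.5 10.8 105
python3 - <<'E'
from h import *
im=get_image("wrist");cv2.imwrite("pics/w6.png",im["pixels"][:,:,::-1])
E
```

```text
ft_force: [-1.0, 0.5, 5.3]
width: 25.9
t 11.275 p [508.8 -84.   36.2] jaw -47.66 tilt 0.02 w 25.9 F [-1.   0.5  5.3] q6 0.65
width: 56.7
width: 76.8
t 12.15 p [510.6 -84.3 108.2] jaw -47.66 tilt 0.31 w 76.8 F [-0.3  0.   0.5] q6 0.65
shift cm [ 0.36 13.86 -0.24]
```

View pics/w6.png

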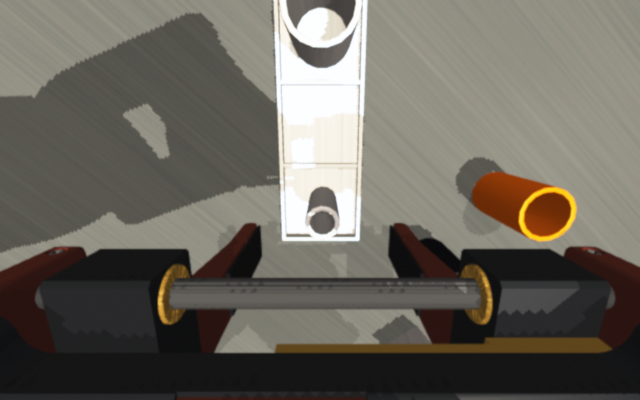

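Pipe26 stands in bay 4 with its rim at (321,219). Next, pipe50 goes from bay 2 to bay 1.

```bash
python3 -m crank '[[[0,4.6,-0.08],[0,0,0],8],[[0,4.6,-0.08],[0,0,0],8],[[0,4.7,-0.08],[0,0,0],8],[[0,0,0],[0,0,0],8],[[0,0,0],[0,0,0],8]]'|tail -1;python3 d.py 612 11.5 35
```

```text
width: 80.1
t 12.825 p [608.1  11.3 104.1] jaw -47.63 tilt 0.18 w 80.1 F [-0.3  0.7 -0.1] q6 0.83
shift cm [6.91 0.32 0.26]
```

```bash
python3 -m crank '[[[2.3,0.2,0.1],[0,0,0],8],[[2.3,0,0],[0,0,0],8],[[2.0,0,0],[0,0,0],8],[[0,0,0],[0,0,0],8],[[0,0,0],[0,0,0],4.5]]'|tail -1;python3 d.py 612 11.5 35;python3 -m crank '[[[0.0,0,0],[0,0,0],4],[[0,0,0],[0,0,0],4],[[0,0,0],[0,0,0],4],[[0,0,0],[0,0,0],4]]'|tail -1;python3 d.py
```

```text
width: 73.1
t 13.45 p [612.   11.7  40.1] jaw -47.68 tilt 0.02 w 73.1 F [0.1 0.2 0.7] q6 0.83
shift cm [ 0.51 -0.02  0.02]
width: 49.7
t 13.95 p [612.4  12.   40.4] jaw -47.65 tilt 0.07 w 49.7 F [-0.9 -0.8  6. ] q6 0.83
```

```bash
python3 -m crank '[[[-3,0,0],[0,0,0],4],[[-1,0,0],[0,0,0],4],[[0,0,0],[0,0,0],4]]'|tail -1;python3 d.py 662.2 58.2 80;python3 -m crank '[[[0,3.5,0],[0,0,0],4],[[0,3.4,0],[0,0,0],4],[[0,0,0],[0,0,0],4],[[0,0,0],[0,0,0],4]]'|tail -1;python3 d.py 662.2 58.2 40
python3 - <<'E'
from h import *
im=get_image("wrist");cv2.imwrite("pics/w7.png",im["pixels"][:,:,::-1])
E
```

```text
width: 50.2
t 14.325 p [611.9  12.1  79.8] jaw -47.66 tilt 0.04 w 50.2 F [ 0.4  0.1 -4.2] q6 0.83
shift cm [-0.02  6.82 -0.02]
width: 50.5
t 14.825 p [661.3  58.3  78.1] jaw -47.64 tilt 0.18 w 50.5 F [ 0.6  0.4 -4.2] q6 0.9
shift cm [3.81 0.07 0.08]
```

View pics/w7.png

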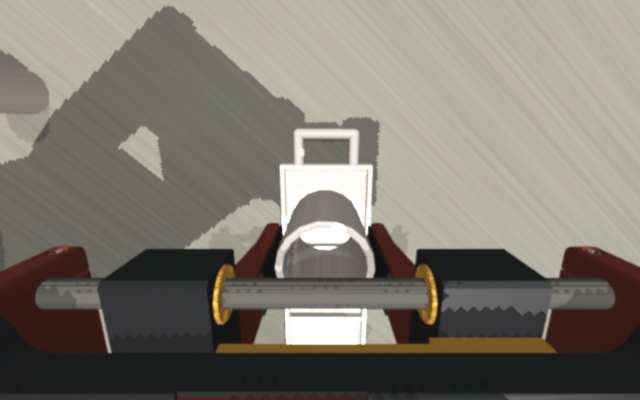

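```bash
python3 -m crank '[[[1.7,0.05,0.05],[0,0,0],4],[[1.7,0,0],[0,0,0],4],[[0,0,0],[0,0,0],4]]'|tail -1;python3 d.py 662.2 58.2 40;python3 -m crank '[[[0.1,0,0],[0,0,0],4],[[0.1,0,0],[0,0,0],4],[[0,0,0],[0,0,0],4]]'|tail -1;python3 d.py 662.2 58.2 40
```

```text
width: 50.3
t 15.25 p [661.5  58.1  43. ] jaw -47.68 tilt 0.27 w 50.3 F [-0.5  0.1 -3.9] q6 0.9
shift cm [0.3  0.06 0.04]
width: 50.2
t 15.625 p [663.9  58.5  44.1] jaw -47.66 tilt 0.04 w 50.2 F [-0.7 -0.5 -4.4] q6 0.9
shift cm [ 0.41 -0.14 -0.09]
```

```bash
python3 -m crank '[[[0.2,0,0],[0,0,0],4],[[0.1,0,0],[0,0,0],4],[[0,0,0],[0,0,0],4]]'|tail -1;python3 d.py 662.2 58.2 40;python3 -m crank '[[[0.1,0,0],[0,0,0],4],[[0,0,0],[0,0,0],4]]'|tail -1;python3 d.py 662.2 58.2 40
```

```text
width: 50.3
t 16.0 p [663.5  58.5  40.6] jaw -47.66 tilt 0.01 w 50.3 F [-0.6  0.3 -5. ] q6 0.9
shift cm [ 0.06 -0.12 -0.07]
width: 50.4
t 16.25 p [663.7  58.5  40.4] jaw -47.67 tilt 0.01 w 50.4 F [-2.7  0.3  3.2] q6 0.9
shift cm [ 0.04 -0.13 -0.08]
```

Contact with the bay floor. Release, rise, and compute the route to pipe42.

```bash
python3 -m crank '[[[0,0,0],[0,0,0],7.5],[[0,0,0],[0,0,0],7.5],[[0,0,0],[0,0,0],7.5],[[-3,0,0],[0,0,0],7.5],[[-4,0,0],[0,0,0],7.5]]'|tail -1;python3 -m crank '[[[-4,0,0],[0,0,0],6.5],[[0,0,0],[0,0,0],6.5]]'|tail -1;python3 d.py 569.5 -282 150
python3 - <<'E'
from h import *
im=get_image("wrist");cv2.imwrite("pics/w8.png",im["pixels"][:,:,::-1])
E
```

```text
width: 74.6
width: 64.8
t 17.125 p [666.1  58.7 153.5] jaw -47.66 tilt 0.4 w 64.8 F [0.5 1.1 0. ] q6 0.9
shift cm [  0.26 -30.09  18.67]
```

View pics/w8.png

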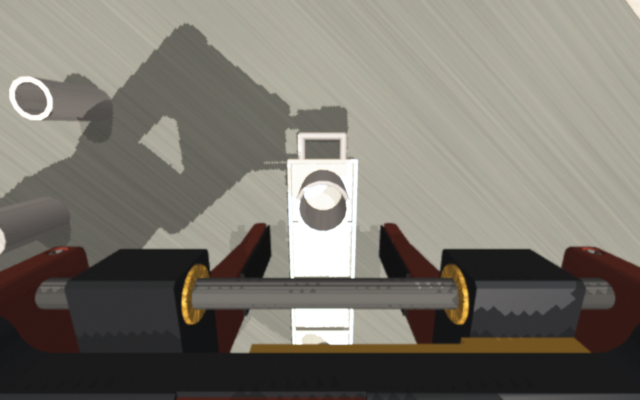

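```bash
python3 -m crank '[[[0,-4.3,2.67],[0,0,0],6.5],[[0,-4.3,2.67],[0,0,0],6.5],[[0,-4.3,2.67],[0,0,0],6.5],[[0,-4.3,2.67],[0,0,0],6.5],[[0,-4.3,2.67],[0,0,0],6.5]]'|tail -1;python3 -m crank '[[[0,-4.3,2.67],[0,0,0],6.5],[[0,-4.3,2.67],[0,0,0],6.5],[[0,0,0],[0,0,0],6.5],[[0,0,0],[0,0,0],6.5]]'|tail -1;python3 d.py 569.5 -282 30
python3 - <<'E'
from h import *
im=get_image("wrist");cv2.imwrite("pics/w9.png",im["pixels"][:,:,::-1])
print(proj(im,[569,-282,70]),proj(im,[620.7,-199.8,70]))
E
```

```text
width: 64.9
width: 64.8
t 18.3 p [ 566.3 -281.8  148.4] jaw -47.7 tilt 0.13 w 64.8 F [ 0.4 -0.2 -1.2] q6 0.35
shift cm [11.84  0.23  0.26]
[327.23638048 204.0003538 ] [294.3119937  88.9043949]
```

View pics/w9.png

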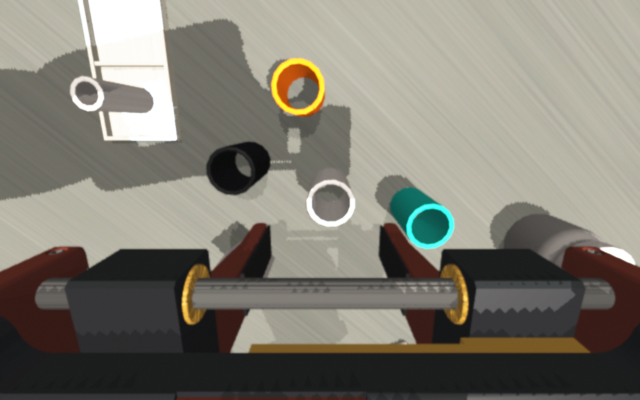

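```bash
python3 - <<'E'
from h import *
im=get_image("wrist");
for q in [(331,203),(429.5,225.5),(232,169)]: print(ray(im,*q,70).round(1))
E
python3 -m crank '[[[2,0.2,0.2],[0,0,0],6.5],[[2,0,0.2],[0,0,0],6.5],[[0,0,0],[0,0,0],6.5]]'|tail -1;python3 d.py 570 -283.5 30
python3 - <<'E'
from h import *
im=get_image("wrist");cv2.imwrite("pics/w10.png",im["pixels"][:,:,::-1])
E
```

```text
[ 572.2 -283.4   70. ]
[ 615.6 -361.4   70. ]
[ 537.9 -202.    70. ]
width: 65.2
t 18.775 p [ 569.7 -282.8  106.7] jaw -47.62 tilt 0.28 w 65.2 F [0.2 0.3 0.4] q6 0.35
shift cm [ 7.67 -0.02  0.11]
```

View pics/w10.png

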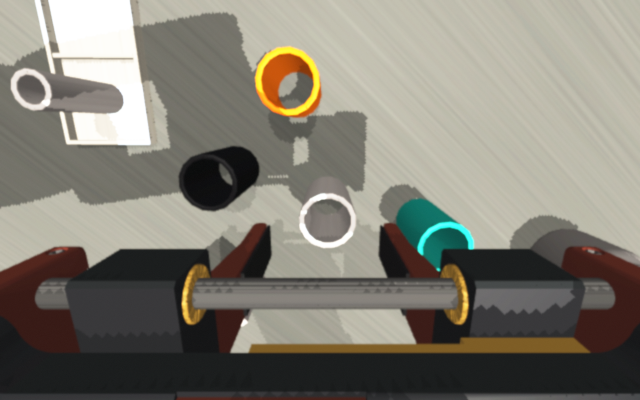

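```bash
python3 -m crank '[[[2.5,0.05,0.1],[0,0,0],6.5],[[2.5,0,0],[0,0,0],6.5],[[2.4,0,0],[0,0,0],6.5],[[0,0,0],[0,0,0],6.5],[[0,0,0],[0,0,0],3.8]]'|tail -1;python3 d.py 570 -283.5 30;python3 -m crank '[[[0.0,0,0],[0,0,0],3.5],[[0,0,0],[0,0,0],3.5],[[0,0,0],[0,0,0],3.5],[[0,0,0],[0,0,0],3.5]]'|tail -1;python3 d.py
python3 - <<'E'
from h import *
im=get_image("top");cv2.imwrite("pics/t11.png",im["pixels"][:,:,::-1])
E
```

```text
width: 57.9
t 19.45 p [ 572.8 -284.7   36.6] jaw -47.66 tilt 0.07 w 57.9 F [-0.4  0.2  0.7] q6 0.35
shift cm [ 0.66 -0.13 -0.28]
width: 40.7
t 19.95 p [ 572.6 -284.5   36.7] jaw -47.66 tilt 0.06 w 40.7 F [-1.2  1.1  7. ] q6 0.35
```

View pics/t11.png

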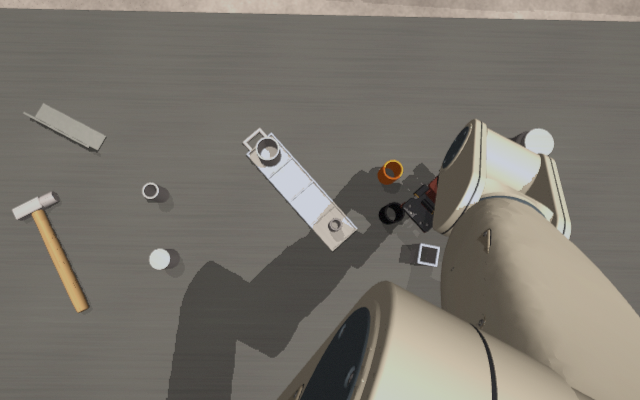

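```bash
python3 -m crank '[[[-3,0,0],[0,0,0],3.5],[[-3.5,0,0],[0,0,0],3.5],[[-3.5,0,0],[0,0,0],3.5],[[0,0,0],[0,0,0],3.5]]'|tail -1;python3 d.py 610.4 11.1 136
python3 - <<'E'
from h import *
im=get_image("wrist");cv2.imwrite("pics/w12.png",im["pixels"][:,:,::-1])
E
```

```text
width: 41.0
t 20.5 p [ 573.8 -285.3  138.2] jaw -47.66 tilt 0.31 w 41.0 F [-0.6  0.2 -3.6] q6 0.35
shift cm [  0.16  22.67 -19.44]
```

View pics/w12.png

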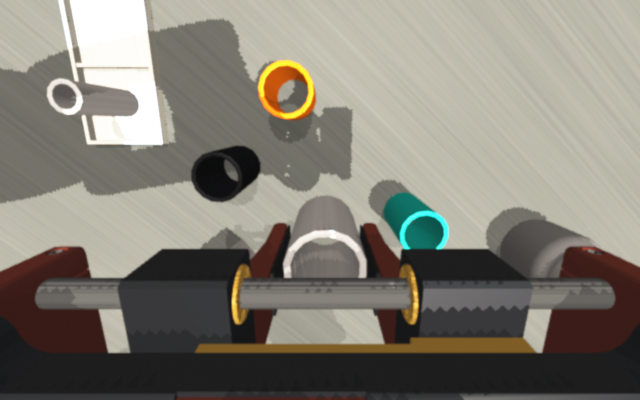

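```bash
python3 -m crank '[[[0,4.54,-3.88],[0,0,0],3.5],[[0,4.54,-3.88],[0,0,0],3.5],[[0,4.54,-3.88],[0,0,0],3.5],[[0,4.54,-3.88],[0,0,0],3.5],[[0,4.54,-3.88],[0,0,0],3.5]]'|tail -1;python3 -m crank '[[[0,0,0],[0,0,0],3.5],[[0,0,0],[0,0,0],3.5]]'|tail -1;python3 d.py 611.5 11.1 70
```

```text
width: 41.2
width: 41.1
t 21.425 p [608.1  11.9 133.9] jaw -47.6 tilt 0.17 w 41.1 F [-0.2 -0.6 -3.6] q6 0.83
shift cm [6.39 0.21 0.3 ]
```

```bash
python3 -m crank '[[[3.2,0.1,0.2],[0,0,0],3.5],[[3.2,0,0],[0,0,0],3.5],[[0,0,0],[0,0,0],3.5]]'|tail -1;python3 d.py 611.5 11.1 39.7
python3 - <<'E'
from h import *
im=get_image("wrist");cv2.imwrite("pics/w13.png",im["pixels"][:,:,::-1])
E
```

```text
width: 41.0
t 21.8 p [608.7   9.4  68.7] jaw -47.79 tilt 0.37 w 41.0 F [ 0.7  0.1 -2.6] q6 0.83
shift cm [2.9  0.34 0.07]
```

View pics/w13.png

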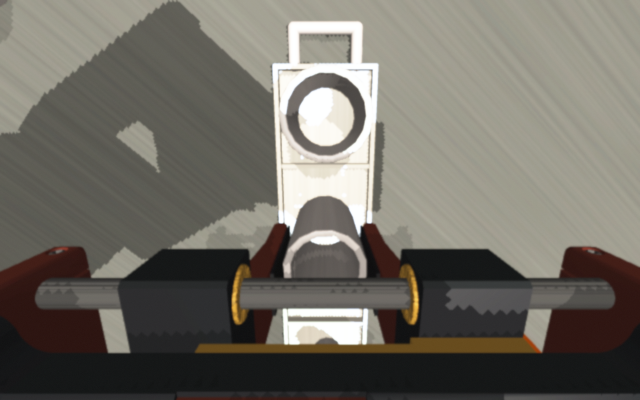

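```bash
python3 -m crank '[[[1.2,0.2,0],[0,0,0],3.5],[[1.0,0,0],[0,0,0],3.5],[[0.2,0,0],[0,0,0],3.5],[[0,0,0],[0,0,0],3.5]]'|tail -1;python3 d.py 611.5 11.1 39.7
```

```text
width: 41.5
t 22.35 p [612.9  12.5  47.7] jaw -47.65 tilt 0.0 w 41.5 F [-0.7  0.3 -3.2] q6 0.83
shift cm [ 0.8  -0.2   0.01]
```

```bash
python3 -m crank '[[[0.4,0,0],[0,0,0],3.5],[[0.2,0,0],[0,0,0],3.5],[[0,0,0],[0,0,0],3.5]]'|tail -1;python3 d.py 611.5 11.1 39.7;python3 -m crank '[[[0.1,0,0],[0,0,0],3.5],[[0.0,0,0],[0,0,0],3.5]]'|tail -1;python3 d.py 611.5 11.1 39.7
```

```text
width: 41.2
t 22.725 p [612.8  12.5  41.5] jaw -47.66 tilt 0.02 w 41.2 F [-0.7 -0.7 -3.1] q6 0.83
shift cm [ 0.18 -0.19  0.02]
width: 41.2
t 22.975 p [612.9  12.4  40.7] jaw -47.66 tilt 0.0 w 41.2 F [ 0.1 -0.4 -3.5] q6 0.83
shift cm [ 0.1  -0.19  0.  ]
```

```bash
python3 -m crank '[[[0.1,0,0],[0,0,0],3.5],[[0,0,0],[0,0,0],3.5]]'|tail -1;python3 d.py;  python3 -m crank '[[[0.05,0,0],[0,0,0],3.5],[[0,0,0],[0,0,0],3.5]]'|tail -1;python3 d.py
```

```text
width: 41.2
t 23.225 p [613.   12.4  39.8] jaw -47.66 tilt 0.01 w 41.2 F [-0.7  0.  -1.6] q6 0.83
width: 41.1
t 23.475 p [613.1  12.5  39.8] jaw -47.66 tilt 0.02 w 41.1 F [-2.9  0.9  5.1] q6 0.83
```

```bash
python3 -m crank '[[[0,0,0],[0,0,0],6.5],[[0,0,0],[0,0,0],6.5],[[0,0,0],[0,0,0],6.5],[[-3,0,0],[0,0,0],6.5],[[-4,0,0],[0,0,0],6.5]]'|tail -1;python3 -m crank '[[[-4,0,0],[0,0,0],6.5],[[0,0,0],[0,0,0],6.5]]'|tail -1;python3 d.py 571.5 293.2 150
python3 - <<'E'
from h import *
im=get_image("wrist");cv2.imwrite("pics/w14.png",im["pixels"][:,:,::-1])
E
```

```text
width: 64.8
width: 65.1
t 24.35 p [615.2  12.4 152.5] jaw -47.66 tilt 0.37 w 65.1 F [-0.4 -0.7 -0. ] q6 0.83
shift cm [  0.22  15.68 -23.7 ]
```

View pics/w14.png

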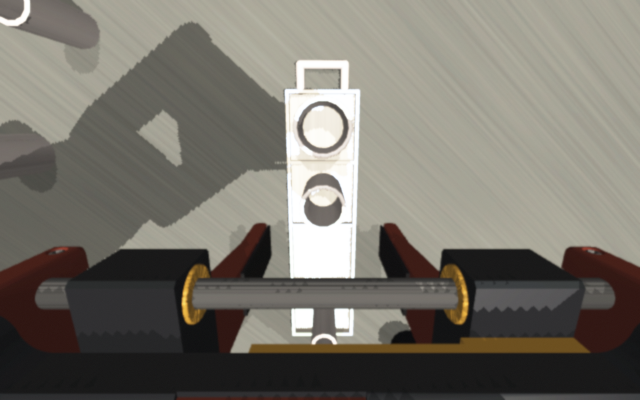

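Pipe50 (323,127) and pipe42 (323,200) stand in bays 1 and 2. Now pipe34.

```bash
python3 -m crank '[[[0,3.1,-4.7],[0,0,0],6.5],[[0,3.1,-4.7],[0,0,0],6.5],[[0,3.1,-4.7],[0,0,0],6.5],[[0,3.1,-4.7],[0,0,0],6.5],[[0,3.1,-4.7],[0,0,0],6.5]]'|tail -1;python3 -m crank '[[[0,0,0],[0,0,0],6.5],[[0,0,0],[0,0,0],6.5]]'|tail -1;python3 d.py 571.5 293.2 30
python3 - <<'E'
from h import *
im=get_image("wrist");cv2.imwrite("pics/w15.png",im["pixels"][:,:,::-1])
print(proj(im,[571.5,293.2,70]))
E
```

```text
width: 64.8
width: 65.3
t 25.275 p [568.3 289.9 147.6] jaw -47.62 tilt 0.16 w 65.3 F [ 0.6 -0.  -0.3] q6 1.28
shift cm [11.76  0.49 -0.02]
[324.53171762 200.96277682]
```

View pics/w15.png

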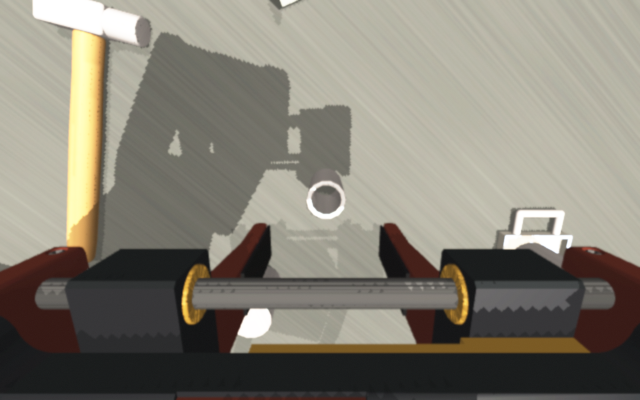

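```bash
python3 -m crank '[[[3.8,0.3,0],[0,0,0],6.5],[[3.8,0,0],[0,0,0],6.5],[[3.8,0,0],[0,0,0],6.5],[[0,0,0],[0,0,0],6.5],[[0,0,0],[0,0,0],6.5]]'|tail -1;python3 d.py 571.5 293.2 32
```

```text
width: 65.0
t 25.95 p [572.3 291.9  36.2] jaw -47.74 tilt 0.05 w 65.0 F [0.2 0.6 0.5] q6 1.29
shift cm [ 0.42  0.03 -0.15]
```

```bash
python3 -m crank '[[[0,0,0],[0,0,0],3],[[0,0,0],[0,0,0],3],[[0,0,0],[0,0,0],3],[[0,0,0],[0,0,0],3],[[0,0,0],[0,0,0],3]]'|tail -1;python3 d.py;python3 -m crank '[[[-3.2,0,0],[0,0,0],2.8],[[-3.2,0,0],[0,0,0],2.8],[[-3.2,0,0],[0,0,0],2.8],[[0,0,0],[0,0,0],2.8]]'|tail -1;python3 d.py 559.5 -36 136
```

```text
width: 33.1
t 26.575 p [571.7 292.8  35.7] jaw -47.66 tilt 0.04 w 33.1 F [-0.6 -0.5  4.2] q6 1.29
width: 33.2
t 27.075 p [572.7 293.3 133.2] jaw -47.66 tilt 0.25 w 33.2 F [-0.9  0.3 -1. ] q6 1.29
shift cm [ -0.35 -23.15  23.45]
```

```bash
python3 -m crank '[[[0,-3.86,3.9],[0,0,0],2.8],[[0,-3.86,3.9],[0,0,0],2.8],[[0,-3.86,3.9],[0,0,0],2.8],[[0,-3.86,3.9],[0,0,0],2.8],[[0,-3.86,3.9],[0,0,0],2.8]]'|tail -1;python3 -m crank '[[[0,-3.86,3.9],[0,0,0],2.8],[[0,0,0],[0,0,0],2.8],[[0,0,0],[0,0,0],2.8]]'|tail -1;python3 d.py 559.5 -36 70
```

```text
width: 33.6
width: 33.2
t 28.075 p [557.  -36.2 129.9] jaw -47.71 tilt 0.12 w 33.2 F [ 0.   0.4 -2. ] q6 0.75
shift cm [5.99 0.21 0.16]
```

```bash
python3 -m crank '[[[3,0.1,0.1],[0,0,0],2.8],[[3,0,0],[0,0,0],2.8],[[0,0,0],[0,0,0],2.8]]'|tail -1;python3 d.py 559.5 -36 38.7
python3 - <<'E'
from h import *
im=get_image("wrist");cv2.imwrite("pics/w16.png",im["pixels"][:,:,::-1])
E
```

```text
width: 33.4
t 28.45 p [557.1 -34.8  68.8] jaw -47.54 tilt 0.31 w 33.4 F [-0.5 -0.2 -1.1] q6 0.75
shift cm [3.01 0.1  0.26]
```

View pics/w16.png

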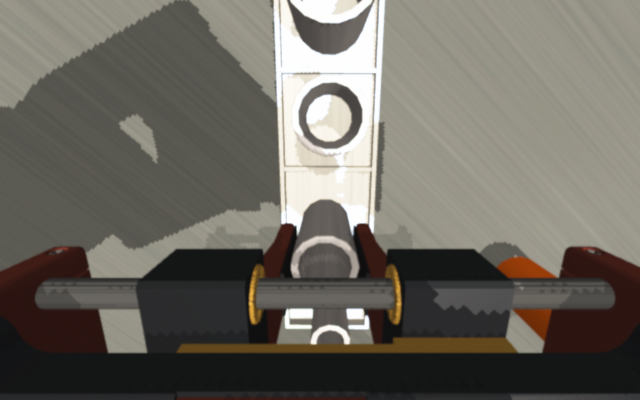

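```bash
python3 -m crank '[[[1.2,0.1,0.2],[0,0,0],2.8],[[1.2,0,0],[0,0,0],2.8],[[0.2,0,0],[0,0,0],2.8],[[0,0,0],[0,0,0],2.8]]'|tail -1;python3 d.py 559.5 -36 38.7;python3 -m crank '[[[0.3,0,0],[0,0,0],2.8],[[0,0,0],[0,0,0],2.8]]'|tail -1;python3 d.py
```

```text
width: 33.0
t 29.0 p [561.2 -37.3  45.1] jaw -47.67 tilt 0.02 w 33.0 F [-0.5  0.5 -1.7] q6 0.74
shift cm [ 0.64 -0.04 -0.21]
width: 33.2
t 29.25 p [561.3 -37.3  42.2] jaw -47.67 tilt 0.0 w 33.2 F [-0.7  0.2 -2.3] q6 0.74
```

```bash
python3 -m crank '[[[0.2,0,0],[0,0,0],2.8],[[0.1,0,0],[0,0,0],2.8],[[0,0,0],[0,0,0],2.8]]'|tail -1;python3 d.py;python3 -m crank '[[[0.1,0,0],[0,0,0],2.8],[[0,0,0],[0,0,0],2.8]]'|tail -1;python3 d.py
```

```text
width: 32.9
t 29.625 p [561.2 -37.3  39.1] jaw -47.66 tilt 0.01 w 32.9 F [-0.4  0.  -1.8] q6 0.74
width: 33.1
t 29.875 p [561.5 -37.3  38.7] jaw -47.66 tilt 0.01 w 33.1 F [-1.7 -0.4  4.5] q6 0.74
```

```bash
python3 -m crank '[[[0,0,0],[0,0,0],6.0],[[0,0,0],[0,0,0],6.0],[[0,0,0],[0,0,0],6.0],[[0,0,0],[0,0,0],6.0],[[-3,0,0],[0,0,0],6.0]]'|tail -1;python3 -m crank '[[[-5,0,0],[0,0,0],6.0],[[-5,0,0],[0,0,0],6.0],[[-3,0,0],[0,0,0],6.0],[[0,-3,4],[0,0,0],6.0],[[0,-3,4],[0,0,0],6.0]]'|tail -1;python3 -m crank '[[[0,-5,3],[0,0,0],6.0],[[0,-5,3],[0,0,0],6.0],[[0,-5,3],[0,0,0],6.0],[[0,-5,3],[0,0,0],6.0],[[0,-5,3],[0,0,0],6.0]]'|tail -1;python3 -m crank '[[[0,0,0],[0,0,0],6.0],[[0,0,0],[0,0,0],6.0]]'|tail -1;python3 d.py
python3 - <<'E'
from h import *
im=get_image("top");cv2.imwrite("pics/tE.png",im["pixels"][:,:,::-1])
im=get_image("scene");cv2.imwrite("pics/sE.png",im["pixels"][:,:,::-1])
E
```

```text
width: 60.2
width: 60.1
width: 60.3
width: 59.9
t 32.0 p [ 486.8 -415.7  197.8] jaw -47.7 tilt 0.06 w 59.9 F [-0.5 -0.2 -0.6] q6 0.11
```

View pics/tE.png

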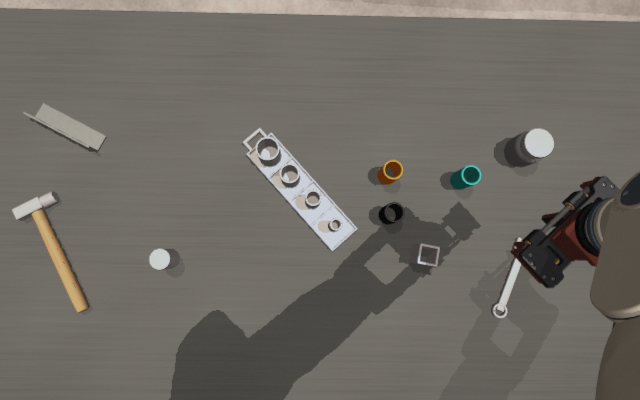

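View pics/sE.png

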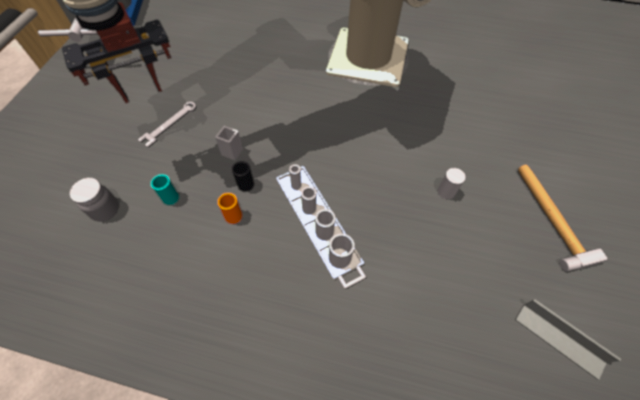

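The top view shows the rims at (268,151), (290,176), (313,199) and (335,225), in order of size from the loop. The bar (160,259) and square tube (428,255) have not moved. One numeric check, then I hand it in.

```bash
python3 - <<'E'
from h import *
im=get_image("top"); a=np.radians(42.3); y=np.array([np.cos(a),np.sin(a)]);x=np.array([y[1],-y[0]])
cv2.imwrite("pics/tEc.png",cv2.resize(im["pixels"][120:260,235:365,::-1],None,fx=4,fy=4,interpolation=cv2.INTER_CUBIC))
for n,p in [(50,(268,150.5)),(42,(290,175.5)),(34,(313,199)),(26,(335,225))]:
    d=ray(im,*p,73)[:2]-[583.5,-12]; print(n,"x %.0f y %.0f"%(d@x,d@y))
E
```

```text
50 x -2 y 100
42 x -3 y 31
34 x 0 y -36
26 x -2 y -105
```

View pics/tEc.png

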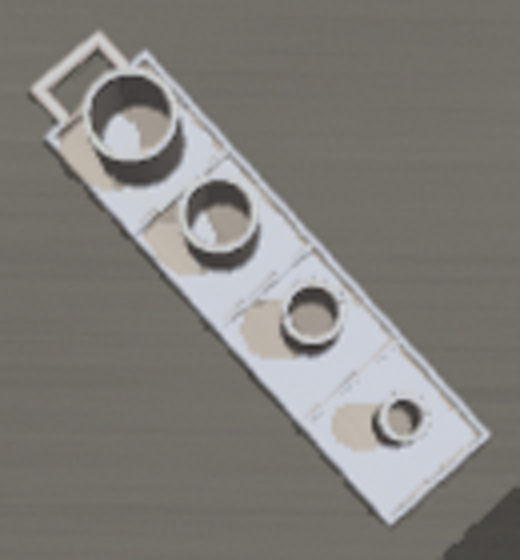

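```bash
python3 -c "
from workcell import *
print(close_job())"
```

```text
the job is handed in; nothing more can be done
None
```

The rack is ready and the job is handed in at about 32 s of the 106 s allowed. Counted from the pull loop, the 50, 42, 34 and 26 mm pipes stand in bays 1 to 4. I parked the 50 mm pipe in bay 2, moved the 26 mm to bay 4 and the 50 mm to bay 1, then fetched the 42 mm and 34 mm pipes from the bench.

- **Position:** in the final top view the pipes lie within about 5 mm of their bay centres along the row and 3 mm across it. They look upright, and each was released only after its weight came off onto the bay floor.
- **Left alone:** by eye, the solid bar, square tube and coloured look-alikes are at their starting pixels. The arm is clear of everything.
- **Disagreements:** the wrist camera differed from the top view by up to 6 mm on the pipe positions I compared. The scene camera differed from the top view by 2 to 4 mm. I used values in between and centred on the rack as the wrist camera showed it.
- **Not checked:** I did not measure tilt or height above the bay floor numerically; those rest on the pictures and the contact force.

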